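# Fit a clean filter element to the vacuum pump's intake

## Robot

A 6-joint arm with a two-finger parallel gripper is mounted at the origin on the work surface. World frame = base frame: x ahead of the robot, y to its left, z up, the work surface at z = 0. Lengths are in m, angles in rad, forces in N, time in s.
With the tool pointing down it reaches from about 0.275 to 0.75 m from the base axis. Payload 10.2 kg.
Tool frame: the origin (TCP) lies midway between the tips of the shut fingers; the grasp point (between the pads) lies 19 mm behind it (env.hold_point_z is the distance from the TCP to the grasp point, in m); z points along the fingers, y is the line along which they close (so a half turn about z gives the same grasp; the last joint's range is limited). The gripper opens to 85 mm and grips with 20 to 120 N. Pads are 22 mm wide; open, the fingers measure 114 mm over their backs; the gripper's body (76 mm by 85 mm) begins 54 mm behind the grasp point. The pads swing forward as they close: fully open they stand 13 mm farther back than shut.
Start: joints at [-0.223, 0.313, 1.498, -0, 1.331, -0.223], TCP at [0.525, -0, 0.231] pointing down, gripper open.
Joint ranges: [-2.94, 2.94], [-0.97, 2.17], [0.19, 2.56], [-1.23, 4.37], [0.02, 3.11], [-2.88, 2.88]. Speed limits (rad/s): [2.39, 2.39, 3.01, 3.14, 3.14, 3.14].

## Interface

Orientations are given as a unit quaternion [x, y, z, w].
In Python, from bench import env, kinematics, monitor, eyes, job gives the robot as it stands. The module is installed in compiled form; this text tells all that it offers. Calls block until the motion is done:
- env.reach(position, orientation): joint-space move of the TCP to a pose.
- env.movel(position, velocity=0.15, frame=None, guard=None): straight line of the TCP; frame=None keeps the orientation; velocity is the mean speed in m/s. With guard (N) it stops when the force on the tool has changed by that much, and returns True; else False.
- env.set_joints(angles): joint-space move.
- env.release() and env.close_gripper(effort=None): open the fingers fully, or close them until they stop; effort is the grip in N (None keeps the last).
- env.hold(seconds).
- kinematics.ik(position, orientation): joint angles nearest the present ones, or None.
- monitor.sense(): the state.
- eyes.grab_frame(name): name is "scene" or "side" or "wrist"; returns a dict with "frame" (480x640x3 uint8, red, green, blue), "mtx" (3x3 intrinsics, pixels), "k1" (the pictures are not rectified: a ray, as slopes to the right and down, at radius r is drawn at 1 + k1 r^2 times it, then the intrinsics apply), "view" (4x4, takes a point from world to camera coordinates). Camera axes: x right, y down, z forward; pixel columns grow to the right and rows downward; lengths in m; the calibration is good to about 2 mm. A picture is of the moment at which its call begins. There is no depth.
A pose or a line that the arm cannot do raises env.MotionError and nothing moves.
- job.hand_in(): hands the job in; it is judged then, once.
The state is a dict: "clock": time; "joints": joint angles; "qvel": joint speeds; "joint_efforts": joint torques, N m; "position": TCP position; "ee_rot": TCP orientation; "contact_force": force on the tool from outside, world axes, zero at the start; "ft_torque": the same for the moment, N m; "finger_gap": opening from 0.0 (shut) to 1.0 (fully open); "gripper_force": force on a finger pad.
Only numpy, scipy, OpenCV 4.12 (cv2) and the standard library are available. Lean on these libraries where they do the work, as an engineer would, in place of code of your own. Each camera call takes 0.05 s, during which the arm holds its last target. There are 200 camera calls.

## Task

Fit the clean white filter element with blue ends over the brass stud of the intake filter base so that it stands on the plate, then put the aluminium hood over it, roughly centred and sitting flat on the plate. Set both parts down, do not drop them, and leave the dirty dark element where it is.

Things in the scene. Friction and masses are not known exactly. Their poses are not given: they have to be found in the camera images.
- base: Intake filter base, fixed to the bench: a grey foot (dia 90, 26 mm high) carrying a round flat dark slate-grey plate (dia 144, 10 mm thick) whose top is 36 mm above the bench. From the plate's centre a brass stud of dia 10 rises 40 mm (tip 76 mm above the bench). A low steel pipe (no higher than 30 mm) leaves the foot along the base's +x and ends in a small bulkhead disc 140 mm from the axis. Origin: on the stud's axis at bench height; z up.
- filter: The clean filter element: an upright hollow cylinder, cream-white pleated paper with blue rings at both ends, outer dia 54 (about 56 over the blue rings, which are look only), bore dia 30 right through, 55 mm high, about 100 g, stiff; it can be gripped across its outside. The 10 mm stud passes through the bore with 10 mm of play all round. Origin: centre of its underside, z up along its axis. It starts upright on the bench.
- spent: The dirty filter element, same shape and size as the clean one but dark brown with black ends; not wanted. Origin: centre of its underside, z up. It starts upright on the bench.
- hood: The hood: an aluminium can, open side down, outer dia 110, inner dia 104, 80 mm high outside, 76 mm inside, 250 to 450 g, with a black cylindrical grip knob (dia 28, 38 mm tall, top 118 mm above the hood's rim) standing on the centre of its closed top. Its rim rests on the plate when fitted and it covers the element completely. Origin: centre of its open lower rim, z up. It starts upright on the bench.
Things that resemble listed ones, but are neither listed nor needed, are in the scene too. Several things look just like the base: the one meant starts farthest to the robot's left.

How it is judged:
By the outcome, as a careful person would: the job done as asked, in the order asked, and still so for the second after the job is handed in, with the robot touching nothing.
It also fails if it takes over 58 s, if anything falls off the work surface, if the arm or the gripper's body presses on something with over 40 N, if the wrist force passes 120 N, or if a joint passes its speed limit or range.

## Working session

There is one attempt and no reset: what is moved stays moved. The work goes in short steps, each a Python script; the robot and the scene stay as the last script left them, time stands still between calls to the robot, and variables do not carry over. Pictures are saved under pics/ and viewed, at most 10 in all, crops included, and the job is handed in when it is done.

```bash
mkdir -p pics
cat > h.py <<'E'
import numpy as np, cv2
from bench import env, kinematics, monitor, eyes, job
def grab(n, save=None):
    d=eyes.grab_frame(n)
    if save: cv2.imwrite('pics/'+save, cv2.cvtColor(d['frame'],cv2.COLOR_RGB2BGR))
    return d
def ray(d,u,v):
    K=d['mtx']; p=np.array([(u-K[0,2])/K[0,0],(v-K[1,2])/K[1,1]]); q=p.copy()
    for _ in range(20): q=p/(1+d['k1']*(q@q))
    T=d['view']; R=T[:3,:3]; return -R.T@T[:3,3], R.T@np.array([q[0],q[1],1])
def onz(d,u,v,z):
    c,r=ray(d,u,v); return c+r*(z-c[2])/r[2]
def proj(d,P):
    T=d['view']; q=T[:3,:3]@np.array(P)+T[:3,3]; q=q[:2]/q[2]; q=q*(1+d['k1']*(q@q)); K=d['mtx']
    return K[0,0]*q[0]+K[0,2],K[1,1]*q[1]+K[1,2]
E
python3 - <<'E'
from h import *
a=grab('scene','scene.png'); b=grab('side','side.png'); 
for d in (a,b): print(d['mtx'].round(1).tolist(),d['k1'],(-d['view'][:3,:3].T@d['view'][:3,3]).round(3), d['view'][2,:3].round(2))
print(monitor.sense()['clock'], monitor.sense()['ee_rot'])
E
```

```text
[[566.2, 0.0, 329.7], [0.0, 566.2, 239.1], [0.0, 0.0, 1.0]] -0.08093161804269323 [ 1.183 -0.314  1.068] [-0.56  0.23 -0.8 ]
[[509.1, 0.0, 317.5], [0.0, 509.1, 240.5], [0.0, 0.0, 1.0]] -0.13940718548951692 [-0.243 -0.669  0.614] [ 0.62  0.57 -0.54]
0.1 [ 7.07107365e-01  7.07105984e-01 -3.02425286e-04 -4.59821399e-04]
```

View pics/scene.png

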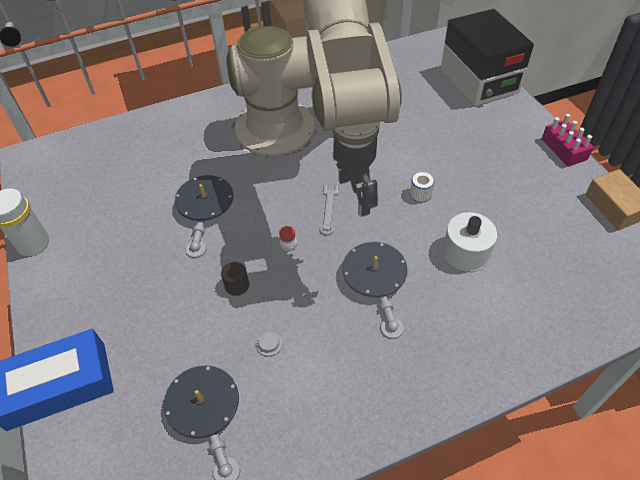

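View pics/side.png

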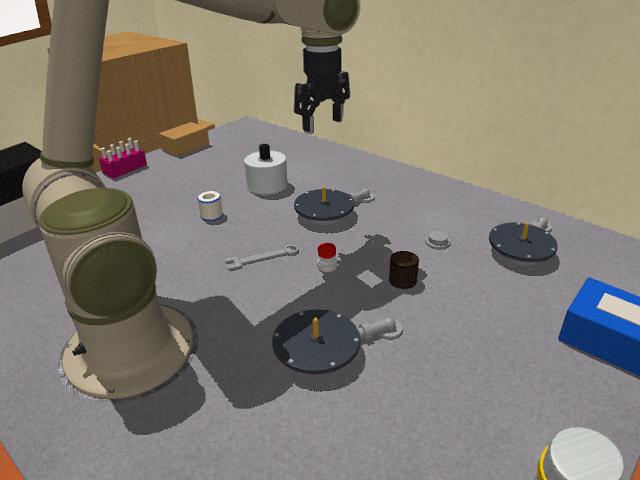

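The scene view, with image right being +y, shows three bases. The leftmost (target) has its plate at about (375,269). The clean filter is at (423,187), the hood at (471,240) with its knob at (474,225), and the spent element at (235,278). The side view agrees: base (324,205), filter (209,205), hood (266,170).

Run:
```python
from h import *
S=cv2.imread('pics/scene.png'); 
a=grab('scene'); b=grab('side')
for n,u1,u2,z in [('stud',(375,257),(324,187),.076),('plate',(375,269),(324,205),.036),('filtertop',(423,180),(209,197),.055),('knob',(475,219),(264.5,147),.118),('base2',(203,196),(316,339),.036),('base3',(201,400),(523,241),.036),('spent',(235,268),(403,258),.055),('cap',(287,230),(327,250),.05)]:
    print(n,onz(a,*u1,z).round(4)[:2],onz(b,*u2,z).round(4)[:2])
# plate by mask + ellipse
for d,box in ((a,(335,235,415,305)),(b,(290,185,358,225))):
    f=d['frame'].astype(int); x0,y0,x1,y1=box
    m=np.zeros(f.shape[:2],np.uint8); m[y0:y1,x0:x1]=((f.max(2)<85)[y0:y1,x0:x1])*255
    c=max(cv2.findContours(m,0,1)[0],key=cv2.contourArea); h=cv2.convexHull(c)
    P=np.array([onz(d,*p[0],.036)[:2] for p in h],np.float32); print('plate fit',cv2.minEnclosingCircle(P), cv2.fitEllipse(P))
```

```text
stud [0.5656 0.0373] [0.5661 0.0394]
plate [0.57   0.0374] [0.5543 0.0301]
filtertop [0.3917 0.2526] [0.3856 0.2486]
knob [0.5877 0.2652] [0.5815 0.2544]
base2 [ 0.2069 -0.2545] [ 0.2027 -0.256 ]
base3 [ 0.7104 -0.397 ] [ 0.7023 -0.3997]
spent [ 0.4574 -0.2466] [ 0.4629 -0.2504]
cap [ 0.4004 -0.105 ] [ 0.3967 -0.114 ]
plate fit ((0.5847456455230713, 0.022383831441402435), 0.06771740317344666) ((0.5739760994911194, 0.03135223314166069), (0.1300872415304184, 0.13899925351142883), 132.10491943359375)
plate fit ((0.5510777235031128, 0.01595310866832733), 0.09737610071897507) ((0.5435113310813904, 0.01390758901834488), (0.15918773412704468, 0.20902489125728607), 137.44041442871094)
```

Run:
```python
from h import *
q=[.70711,.70711,0,0]
env.release()
env.reach([.389,.250,.22],q); d=grab('wrist','w1.png')
print(monitor.sense()['clock'],monitor.sense()['position'],(-d['view'][:3,:3].T@d['view'][:3,3]).round(3), d['view'][2,:3].round(2), proj(d,[.389,.25,.055]))
```

```text
1.5667 [0.38982222 0.24925682 0.22001781] [0.389 0.323 0.362] [ 0.   -0.29 -0.96] (np.float64(316.7209788308128), np.float64(218.7403960466572))
```

View pics/w1.png

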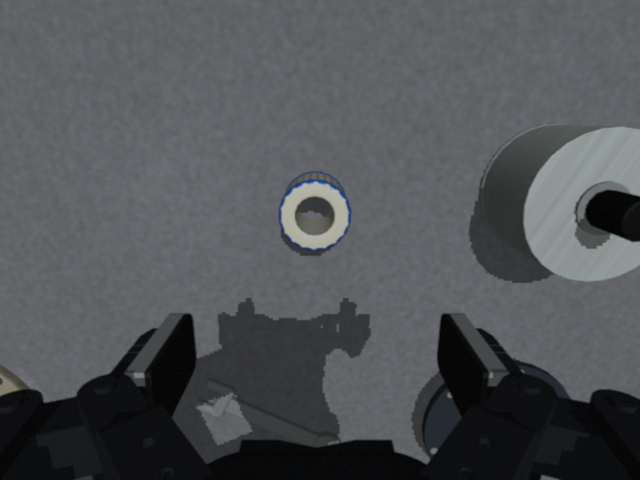

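The wrist view shows the filter's top ring centred at about (315,215). The fingers straddle it left to right along x, and the hood is to the right. I'll grasp the filter and view the stud from close by.

Run:
```python
from h import *
q=[.70711,.70711,0,0]
d=grab('wrist'); p=onz(d,315,215,.055); print('filter',p)
x,y=p[:2]
env.movel([x,y,.06],.15,frame=q)
env.movel([x,y,.016],.08,guard=8)
env.close_gripper(30); s=monitor.sense(); print(s['finger_gap'],s['gripper_force'],s['contact_force'].round(1) if hasattr(s['contact_force'],'round') else s['contact_force'],s['position'])
zg=s['position'][2]
env.movel([x,y,.19],.15)
env.reach([.566,-.02,.23],q)
d=grab('wrist','w2.png'); s=monitor.sense(); print(zg,s['clock'],s['finger_gap'],s['contact_force'],proj(d,[.566,.038,.076]),proj(d,[.566,.038,.036]))
```

```text
filter [0.38778912 0.25276716 0.055     ]
0.623258911957314 31.05689836665988 [-1.1 -0.5  6.3] [0.3880542  0.25288468 0.01660718]
0.016607180749414755 6.5333 0.6233133045941294 [ 0.26071291  0.78907319 -1.2158308 ] (np.float64(318.5085852598752), np.float64(143.97913380709585)) (np.float64(318.2520002032789), np.float64(140.99442766020763))
```

View pics/w2.png

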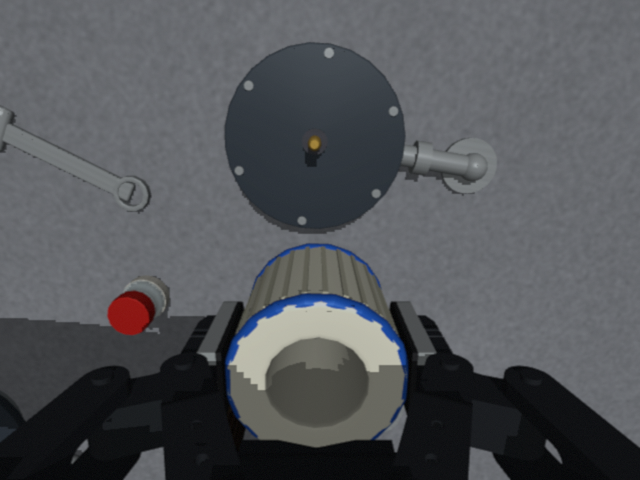

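The wrist view shows the stud tip at about (315,143) on the plate. The filter is firmly held at the bottom centre of the picture.

Run:
```python
from h import *
q=[.70711,.70711,0,0]
d=grab('wrist'); p=onz(d,315,143,.076); f=onz(d,317,368,monitor.sense()['position'][2]+.055-.0166); print('stud',p,'held',f,monitor.sense()['position'])
x,y=p[:2]
env.movel([x,y,.12],.2)
print(env.movel([x,y,.060],.08,guard=8), monitor.sense()['position'])
print(env.movel([x,y,.049],.03,guard=5), monitor.sense()['position'])
s=monitor.sense();print(s['contact_force'],s['clock'])
```

```text
stud [0.56356431 0.03881276 0.076     ] held [ 0.5647104  -0.01368121  0.26839008] [ 0.56572011 -0.01866803  0.22999008]
False [0.56389106 0.03874786 0.06047553]
True [0.56408148 0.03875713 0.05216129]
[-0.05033191 -0.32141973  3.83997017] 8.5917
```

Run:
```python
from h import *
q=[.70711,.70711,0,0]
env.release()
x,y=monitor.sense()['position'][:2]
env.movel([x,y,.20],.15)
d=grab('wrist','w3.png'); f=proj(d,[x,y,.076]); print(f)
env.reach([.585,.258,.24],q); d2=grab('wrist','w4.png'); print(monitor.sense()['clock'],proj(d2,[.585,.258,.118]))
cv2.imwrite('pics/w34.png',cv2.resize(np.vstack([cv2.imread('pics/w3.png')[:300],cv2.imread('pics/w4.png')[:300]]),(640,600)))
```

```text
(np.float64(318.8257272344804), np.float64(234.3651942823294))
11.15 (np.float64(317.93090130991425), np.float64(233.0339992272486))
```

View pics/w34.png

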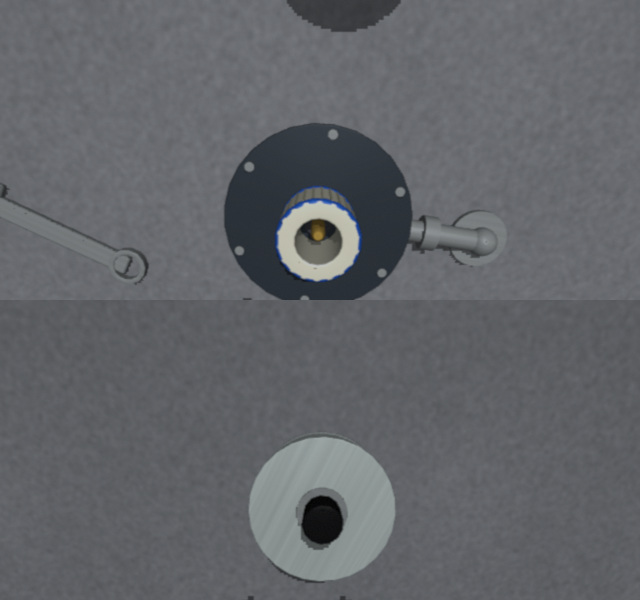

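The top half shows the filter standing with the stud tip inside its bore at about (318,230), and its top ring at (318,240). The bottom half shows the hood's knob top at about (322,222) in the original frame. I'll grip the knob next.

Run:
```python
from h import *
q=[.70711,.70711,0,0]
d=grab('wrist'); p=onz(d,322,221,.118); print('knob',p, 'top', onz(d,322,209,.08))
x,y=p[:2]
env.movel([x,y,.14],.2)
print(env.movel([x,y,.088],.06,guard=8))
env.close_gripper(80); s=monitor.sense(); print(s['finger_gap'],s['gripper_force'],s['contact_force'],s['position'])
zg=s['position'][2]
env.movel([x,y,.215],.12)
s=monitor.sense(); print(s['finger_gap'],s['contact_force'],s['ft_torque'],s['position'],s['clock'])
d=grab('side','s2.png')
```

```text
knob [0.58780814 0.26575911 0.118     ] top [0.58829606 0.26562319 0.08      ]
False
0.30346798844276407 78.4521496295929 [1.25806195 0.71655198 2.33376233] [0.58806005 0.2657786  0.08827189]
0.30322626866753716 [-0.33187165 -0.82071112 -4.6567936 ] [ 0.03723437 -0.02932303 -0.03089852] [0.58745792 0.26566831 0.21398754] 14.65
```

View pics/s2.png

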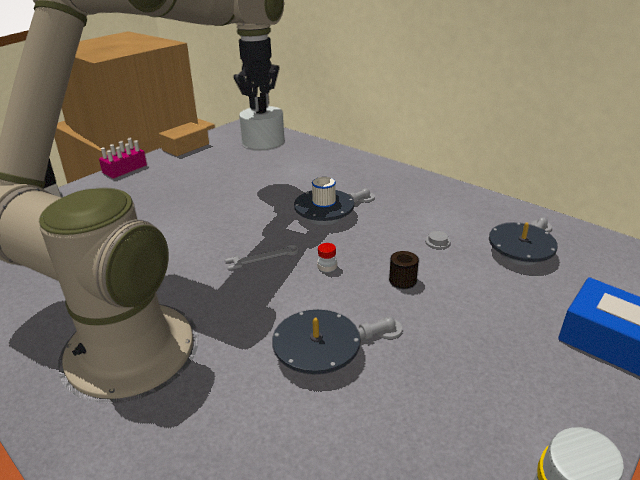

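The side view shows the hood hanging upright from the knob, centred at about (262,128). The filter is standing on the target plate at (324,192). I'll carry the hood over and lower it with the force guard.

Run:
```python
from h import *
x,y=.564,.0388
env.movel([x,y,.228],.12); env.hold(.3)
print(env.movel([x,y,.135],.07,guard=10), monitor.sense()['position'])
print(env.movel([x,y,.119],.025,guard=6), monitor.sense()['position'],monitor.sense()['contact_force'])
env.hold(.3); s=monitor.sense(); print(s['contact_force'],s['ft_torque'],s['clock'])
```

```text
False [0.5642417  0.03877088 0.13545712]
True [0.56434474 0.03877046 0.12417897] [ 0.70764428 -0.88370588  5.06813404]
[1.09569731 0.52992466 5.6446729 ] [-0.03033589  0.21159361  0.0159379 ] 19.3167
```

Run:
```python
from h import *
env.release()
x,y=monitor.sense()['position'][:2]
env.movel([x,y,.26],.12)
w=grab('wrist'); 
env.movel([x-.15,y+.15,.26],.2); env.hold(.5)
a=grab('scene','f1.png'); b=grab('side','f2.png')
A=cv2.imread('pics/f1.png')[180:330,260:500]; B=cv2.imread('pics/f2.png')[120:270,220:460]
W=cv2.cvtColor(w['frame'],cv2.COLOR_RGB2BGR)
cv2.imwrite('pics/f.png',np.vstack([np.hstack([cv2.resize(A,(400,250)),cv2.resize(B,(400,250))]),cv2.resize(W,(800,600))[:350]]))
print(monitor.sense()['clock'])
```

```text
23.075
```

View pics/f.png

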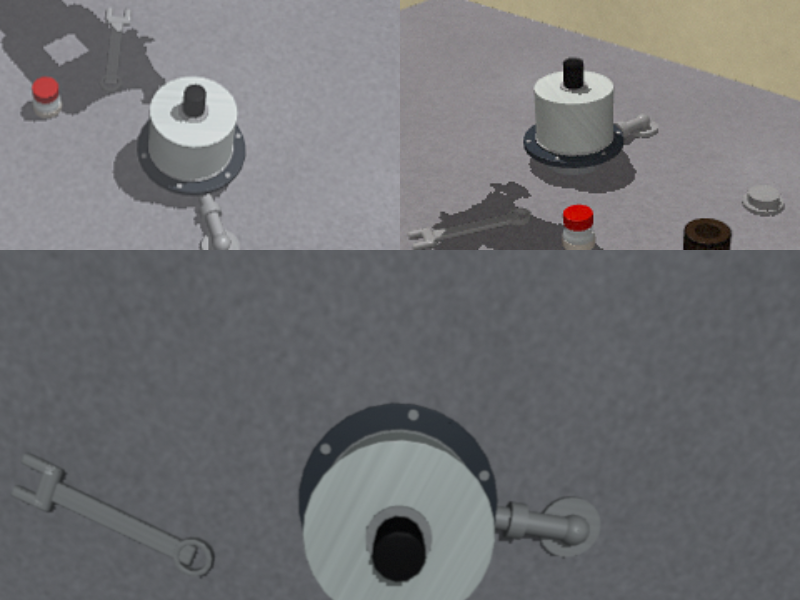

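All three views show the hood centred and flat on the plate: knob at about (195,100) in the scene crop, (573,72) in the side crop, and (399,548) in the wrist view. The gripper is clear of everything and the spent element hasn't moved.

```bash
python3 -c "
from h import *
print(job.hand_in())"
```

```text
the job is handed in; nothing more can be done
None
```

I fitted the clean filter over the stud of the leftmost base, set the hood centred and flat on the plate over it, left the dirty element untouched, and handed the job in at about 23 s; no verdict was shown.

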